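Pin a drilled block and hold it pressed against a sprung stop

TASK

Take the two drop pins out of the wooden rack and drop them, one into each bore of the steel block lying in the pressing jig, fully home. Then act as a third hand for the fitter: let go of the pins, push gently on the free end of the block so that it slides along the channel against the sprung stop and presses it in until the stop's pointers stand between the two engraved lines of the scale. Finish while still holding it pressed there, steadily and without letting go, and leave the other things on the bench alone.

Things in the scene. Friction and masses are not known exactly. Their poses are not given: they have to be found in the camera images.
- pin_a_centre (a point): turned steel drop pin, 42 mm tall: shank 12 mm in diameter and 18 mm long with a chamfered foot, above it a plain cylindrical grip 18 mm in diameter and 24 mm tall. One of two equal pins; either may go into either bore. The point is the pin's centre, half-way up (21 mm above its foot, 3 mm above the underside of the grip); z points up the pin, from foot to grip. 45 g, loose, starts upright in the rack.
- pin_b_centre (a point): turned steel drop pin, 42 mm tall: shank 12 mm in diameter and 18 mm long with a chamfered foot, above it a plain cylindrical grip 18 mm in diameter and 24 mm tall. The other of the two equal pins. The point is the pin's centre, half-way up (21 mm above its foot, 3 mm above the underside of the grip); z points up the pin, from foot to grip. 45 g, loose, starts upright in the rack.
- hole_near (a point): mouth of the nearer (to the free end) bore of the block, at the centre of the bore in the block's top face; axes as the block's. The bore is 14.5 mm wide with a 1 mm chamfer, 20 mm deep and blind, so a pin that is fully home rests with the underside of its grip on the block's top face (pin centre 3 mm above this point).
- hole_far (a point): mouth of the farther (to the stop) bore of the block, at the centre of the bore in the block's top face; axes as the block's. The bore is 14.5 mm wide with a 1 mm chamfer, 20 mm deep and blind, so a pin that is fully home rests with the underside of its grip on the block's top face (pin centre 3 mm above this point).
- block_end (a point): centre of the free end face of the drilled steel block, the face to push on. The block is 80 mm long (x), 40 mm wide (y) and 26 mm high, 0.3 to 0.55 kg, loose in the jig's channel; this point lies 13 mm above its underside. x points along the block from this free end to the stop, z up. The bores lie 20 mm and 60 mm from this end on the centre line, 40 mm apart. At the start the other end stands 20 to 40 mm short of the stop.
- jig_origin (a point): top of the jig's aluminium base plate at its centre. The plate is fixed to the bench, 220 x 90 mm and 8 mm thick, its top 8 mm above the bench; x points along the channel towards the stop, z up. The block lies on it between two rails 12 mm high, with about 3 mm of side play in all; the rails run from 95 mm before to 50 mm beyond this point. Beside the stop stand scale blocks whose tops are 32 mm above the bench, behind it a spring housing 38 mm above the bench.
- stop_face (a point): centre of the front face of the sprung stop, a steel plate 42 mm wide and 28 mm high across the end of the channel, face centre 22.5 mm above the bench; moves with the stop; x is the direction in which it is pressed in. At rest the face stands 45 mm beyond jig_origin along x.
- stop (a joint): how far the sprung stop is pressed in, m: 0 at rest (pointers before the first line), 0.018 at its end. A spring pushes back with 2 N at first contact and 0.8 N more per mm. Two brass pointers at its sides move over scales with two engraved lines: the first line is reached at 0.005, the second at 0.013; midway (0.009) the force is about 9 N.
- rack: fixed wooden pin rack (on the left bench, level with the other, beyond the gap between them), 100 mm (x) x 40 mm (y) x 20 mm high, origin at the centre of its underside; two pockets 12 mm deep at x = -22.5 and +22.5 mm hold the pins, so that the pins' grips stand from 26 to 50 mm above the bench. The pins may stand in either pocket.
- wax_tin: bystander: round turned wooden box with lid, 63 mm wide, 23 mm high; origin at its underside.
- steel_stake: bystander: square steel stake on a foot, 50 x 66 x 68 mm; origin at its underside.
- yellow_tin: bystander: small flat yellow tin with a grey lid, 36 x 50 x 20 mm; origin at its underside.
Not all that is in view belongs to the job. What is shaped like the part that bears pin_b_centre but orange is not meant. Leave any blue look-alike of the part that bears hole_near alone.

How it is judged:
By the outcome, as a careful person would: the job done as asked, in the order asked, and still so for the second after the job is handed in, while the arm keeps its last pose, push and grip.
It also fails if it takes over 56 s, if anything falls off the work surface, if the arm or the gripper's body presses on something with over 40 N, if the wrist force passes 120 N, or if a joint passes its speed limit or range.

ROBOT

A 6-joint arm with a two-finger parallel gripper is mounted at the origin on a cart in front of the work surface, level with it; the furniture and walls round the work are solid. World frame = base frame: x ahead of the robot, y to its left, z up, the work surface at z = 0. Lengths are in mm, angles in rad, forces in N, time in s.
With the tool pointing down it reaches from about 300 to 775 mm from the base axis. Payload 14.6 kg.
Tool frame: the origin (TCP) lies midway between the tips of the shut fingers; the grasp point (between the pads) lies 19 mm behind it; z points along the fingers, y is the line along which they close (so a half turn about z gives the same grasp; the last joint's range is limited). The gripper opens to 94 mm and grips with 3 to 60 N. Pads are 16 mm wide; open, the fingers measure 119 mm over their backs; the gripper's body (75 mm by 177 mm) begins 78 mm behind the grasp point.
Start: joints at [1.218, 0.3, 1.521, -0, 1.321, -0.067], TCP at [155.056, 527.68, 178.946] pointing down, gripper open.
Joint ranges: [-3.03, 3.03], [-0.79, 2.21], [0.23, 2.52], [-1.04, 4.18], [0, 3.07], [-2.55, 2.55]. Speed limits (rad/s): [2.22, 2.22, 2.57, 3.14, 3.14, 3.14].

INTERFACE

Orientations are given as [roll, pitch, yaw] about the fixed x, y, z axes, in that order (R = Rz(yaw) Ry(pitch) Rx(roll)).
In Python, from cell import manip, camera gives the robot as it stands.
- The arm moves only by the tool move_arm, never from a script. Its arguments are lists of equal length, an entry for each row: "dp": the shift along the world's x, y, z in mm, a list of three; "rotation": the turn, a rotation vector about the world's x, y, z in rad, a list of three; "hand": the opening, from 0 (shut) to 1 (fully open). A call has 1 to 10 rows; each row shifts and turns the commanded pose from where the row before left it; what a row does not reach is not made up. A row lasts 1/8 s, in which the tool goes at most 62.5 mm and 10.7 degrees, less where a joint would pass 70% of its speed; a pose out of reach is approached as far as the arm can. A call with a gripper value outside its range is refused whole. The fingers move at their own pace and stop on an object; "newtons" is the grip in N (left out, the last holds). Time passes only in rows, so rows that do not move let the fingers close. It gives the time, the measured TCP pose, the force, the opening and the grip force at its end, in the units of the state.
- manip.read_state(): the state, without advancing time (a new reading comes with each control period).
- camera(name): name is "scene" or "side" or "wrist"; returns a dict with "image" (400x640x3 uint8, red, green, blue), "fx", "fy", "cx", "cy" (pixels), "R" (3x3) and "t" (3): a world point X has camera coordinates R X + t; the wrist camera has in their place "mount" (4x4, takes a point from camera to tool coordinates, whose origin is the TCP and whose axes are the flange's). Camera axes: x right, y down, z forward; pixel columns grow to the right and rows downward; lengths in mm; the calibration is good to about 2 mm. A picture is of the moment at which its call begins: read the wrist's pose just before it. There is no depth.
- manip.sign_off(): hands the job in; it is judged then, once.
The state is a dict: "clock": time; "joints": joint angles; "qd": joint speeds; "effort": joint torques, N m; "eef_pos": TCP position; "eef_rot": TCP orientation; "wrist_force": force on the tool from outside, world axes, zero at the start; "moment": the same for the moment, N m; "finger_gap": finger opening in mm; "finger_force": force on a finger pad.
Only numpy, scipy, OpenCV 4.12 (cv2) and the standard library are available. Lean on these libraries where they do the work, as an engineer would, in place of code of your own. Each camera call takes 0.05 s, during which the arm holds its last target. There are 200 camera calls.

## Working session

There is one attempt and no reset: what is moved stays moved. The work goes in short steps, Python scripts to look and compute and a tool call to move; the robot and the scene stay as the last step left them, time stands still between calls to the robot, and variables do not carry over. Pictures are saved under pics/ and viewed, at most 10 in all, crops included, and the job is handed in when it is done.

Besides the shell and the picture viewer there is one more tool, called after ">>>" as name(argument=value, ...), one argument or row to a line, values as JSON. move_arm: Moves the arm, as the interface text tells. Its arguments: {"type":"object","properties":{"dp":{"type":"array","items":{"type":"array","items":{"type":"number"}}},"rotation":{"type":"array","items":{"type":"array","items":{"type":"number"}}},"hand":{"type":"array","items":{"type":"number"}},"newtons":{"type":"number"}},"required":["dp","rotation","hand"]}

```bash
mkdir -p pics; cat > h.py <<'E'
import numpy as np, cv2
from cell import manip, camera
from scipy.spatial.transform import Rotation as Ro
def grab(n):
    s=manip.read_state(); c=camera(n); c['s']=s
    if n=='wrist':
        r=np.array(s['eef_rot'],float)
        Rt=r if r.shape==(3,3) else Ro.from_euler('xyz',r).as_matrix()
        M=np.array(c['mount'],float); Rc=Rt@M[:3,:3]; p=Rt@M[:3,3]+np.array(s['eef_pos'])
        c['R']=Rc.T; c['t']=-Rc.T@p
    c['R']=np.array(c['R']);c['t']=np.array(c['t'])
    return c
def save(c,f): cv2.imwrite('pics/'+f,c['image'][:,:,::-1])
def plane(c,u,v,z):
    d=c['R'].T@np.array([(u-c['cx'])/c['fx'],(v-c['cy'])/c['fy'],1]); o=-c['R'].T@c['t']
    return np.round(o+d*(z-o[2])/d[2],1)
def proj(c,X):
    q=c['R']@np.array(X,float)+c['t']; return np.round([c['fx']*q[0]/q[2]+c['cx'],c['fy']*q[1]/q[2]+c['cy']],1)
E
python3 - <<'E'
from h import *
print(manip.read_state())
a=grab('scene');b=grab('side');w=grab('wrist')
im=np.vstack([np.hstack([a['image'],b['image']])])
cv2.imwrite('pics/1.png',a['image'][:,:,::-1]);cv2.imwrite('pics/2.png',b['image'][:,:,::-1]);cv2.imwrite('pics/3.png',w['image'][:,:,::-1])
for c in(a,b,w): print(np.round(-c['R'].T@c['t']),np.round(c['R'],2).tolist(),c['fx'])
E
```

```text
{'clock': 0.0, 'joints': array([ 1.21841282e+00,  3.00455452e-01,  1.52156721e+00, -1.85567704e-05,
        1.32069391e+00, -6.66453047e-02]), 'qd': array([ 0.00187015, -0.00056663,  0.00103736,  0.00048987, -0.00013589,
       -0.00066371]), 'effort': array([ 7.18983938e-04, -5.31808376e+01, -3.52740490e+01,  7.08535127e-02,
        2.45311571e-02, -8.36211211e-05]), 'eef_pos': array([154.9592871 , 527.42168625, 178.40079636]), 'eef_rot': array([-3.14047003e+00, -5.69143593e-05,  2.85585902e+00]), 'wrist_force': array([-0.33626413,  0.04979355, -0.17364051]), 'moment': array([-0.05762184, -0.00094534, -0.00275106]), 'finger_force': 0.0, 'finger_gap': 93.69696006974709}
[ 198. -741.  720.] [[0.89, -0.46, 0.02], [-0.29, -0.59, -0.76], [0.36, 0.67, -0.65]] 388.06685009576086
[1266.  451.  573.] [[-0.6, 0.8, -0.01], [0.41, 0.3, -0.86], [-0.69, -0.52, -0.51]] 451.8491862730376
[ 87. 546. 384.] [[0.28, 0.96, -0.0], [0.93, -0.27, 0.24], [0.23, -0.07, -0.97]] 337.88616476468826
```

View pics/1.png

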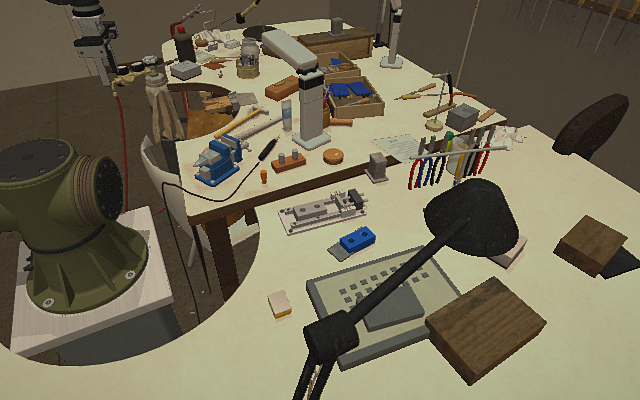

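View pics/2.png

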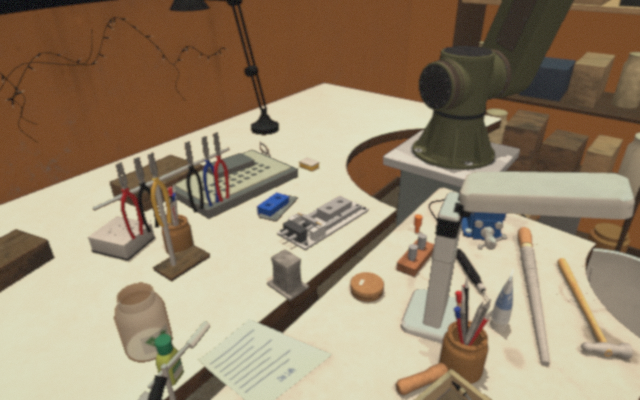

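View pics/3.png

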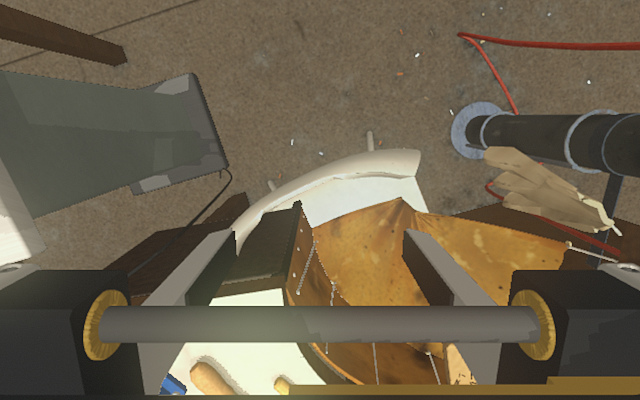

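The scene view shows the rack with two grey pins at about (289,160), with an orange pin look-alike beside it at (264,177). The grey block lies in the jig at (312,211), and a blue look-alike block is at (357,238). The grey pins and the grey block fit the description. I'll confirm that in one enlarged crop.

```bash
python3 - <<'E'
from h import *
a=grab('scene');b=grab('side')
A=cv2.resize(a['image'][140:260,250:380],None,fx=4.6,fy=4.6,interpolation=cv2.INTER_CUBIC)[:, :]
A=cv2.resize(a['image'][145:250,250:383],(798,630),interpolation=cv2.INTER_CUBIC)[:300*2]
B=cv2.resize(b['image'][185:275,270:440],(400,212),interpolation=cv2.INTER_CUBIC)
A[600-212:,398:]=B
cv2.imwrite('pics/4.png',A[:,:,::-1])
for n,u,v,z in[('rackpinL top',282,155,50),('pinR',296,152,50),('block near',300,212,34),('jig left',280,222,8),('jig right',369,205,8)]: print(n,plane(a,u,v,z))
for n,u,v,z in[('pin1',421,236,50),('pin2',412,243,50),('holes',343,199,34),('h2',328,208,34)]: print(n,plane(b,u,v,z))
E
```

```text
rackpinL top [538.2 149.2  50. ]
pinR [582.1 145.4  50. ]
block near [489.9 -81.7  34. ]
jig left [439.1 -67.8   8. ]
jig right [ 680.9 -114.4    8. ]
pin1 [544.1 155.9  50. ]
pin2 [576.7 152.4  50. ]
holes [490.2 -72.3  34. ]
h2 [544.8 -76.7  34. ]
```

View pics/4.png

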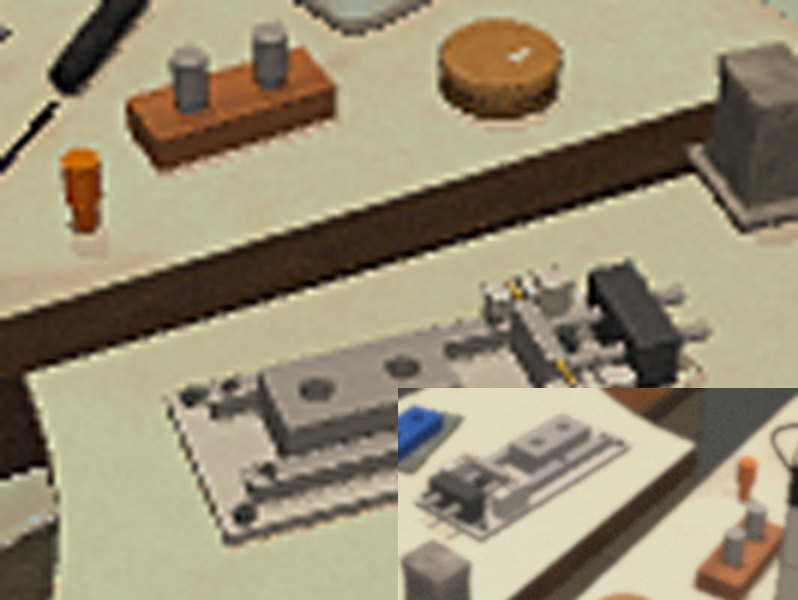

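The crop confirms it: the grey pins' tops are at crop (188,52) and (270,33), and the orange pin stands loose outside the rack. The steel block's bores are at crop (317,388) and (403,366). A white lamp stands behind the rack, so I need to know how far away it is.

```bash
cat >> h.py <<'E'
def tri(a,pa,b,pb):
    P=[np.diag([1,1,1])@np.array([[c['fx'],0,c['cx']],[0,c['fy'],c['cy']],[0,0,1]])@np.c_[c['R'],c['t']] for c in(a,b)]
    X=cv2.triangulatePoints(P[0],P[1],np.array(pa,float).reshape(2,1),np.array(pb,float).reshape(2,1)).ravel(); return np.round(X[:3]/X[3],1)
E
python3 - <<'E'
from h import *
a=grab('scene');b=grab('side')
for n,u,v,z in[('p1',281.3,153.8,50),('p2',295,150.5,50),('h1',302.8,209.7,34),('h2',317.2,206,34),('jc1',250+170/6,145+400/6,8),('jc2',250+228/6,145+538/6,8),('orange',250+82/6,145+157/6,42)]: print(n,plane(a,u,v,z))
s=170/400
for n,u,v,z in[('p1',270+(757-398)*s,185+(507-388)*s,50),('p2',270+(734-398)*s,185+(532-388)*s,50),('h1',270+(569-398)*s,185+(422-388)*s,34),('h2',270+(538-398)*s,185+(440-388)*s,34)]: print(n,plane(b,u,v,z))
print('lampbase',plane(a,312,140,0),plane(b,432,312,0))
print('posttop',tri(a,(312,72),b,(450,200)),'headend',tri(a,(270,38),b,(625,195)))
print('tin',plane(a,333,156,23),'stake top',plane(a,377,156,68))
E
```

```text
p1 [538.8 155.8  50. ]
p2 [582.6 153.9  50. ]
h1 [500.  -77.1  34. ]
h2 [539.5 -80.9  34. ]
jc1 [450.  -30.2   8. ]
jc2 [ 439.8 -117.7    8. ]
orange [464.6 109.1  42. ]
p1 [540.9 157.8  50. ]
p2 [585.5 158.6  50. ]
h1 [492.4 -71.7  34. ]
h2 [539.5 -76.3  34. ]
lampbase [688.4 252.6   0. ] [678.7 248.7   0. ]
posttop [690.  254.3 236.8] headend [636.2 457.  284.4]
tin [691.6 111.9  23. ] stake top [775.3   1.2  68. ]
```

>>> move_arm(
  dp=[
    [40,-37,3],
    [41,-37,2],
    [41,-37,0],
    [41,-37,0],
    [41,-37,0],
    [41,-37,0],
    [41,-37,0],
    [41,-37,0],
    [41,-37,0],
    [41,-37,0],
  ],
  rotation=[
    [0,0,0.0285],
    [0,0,0.0285],
    [0,0,0.0285],
    [0,0,0.0285],
    [0,0,0.0285],
    [0,0,0.0285],
    [0,0,0.0285],
    [0,0,0.0285],
    [0,0,0.0285],
    [0,0,0.0285],
  ],
  hand=[1,1,0.8,0.6,0.5,0.5,0.5,0.5,0.5,0.5],
)

```text
clock: 1.6
eef_pos: [565.2, 156.2, 184.0]
eef_rot: [3.142, 0.0, -3.142]
wrist_force: [0.4, 0.4, 0.8]
finger_gap: 46.9
finger_force: 0.0
```

>>> move_arm(
  dp=[
    [0,0,0],
    [0,0,0],
  ],
  rotation=[
    [0,0,0],
    [0,0,0],
  ],
  hand=[0.5,0.5],
)

```text
clock: 1.85
eef_pos: [563.7, 157.9, 183.7]
eef_rot: [3.142, -0.001, 3.14]
wrist_force: [0.0, 0.3, 0.5]
finger_gap: 46.7
finger_force: 0.0
```

```bash
python3 - <<'E'
from h import *
w=grab('wrist');save(w,'5.png');print(w['s']['eef_pos'],w['s']['eef_rot'],w['s']['clock'])
for X in[(540,157,50),(584,156,50)]:print(proj(w,X))
E
```

```text
[563.70742087 157.89236137 183.73490655] [ 3.14154726e+00 -5.06198087e-04  3.14032292e+00] 1.85
[318.8 163.2]
[317.8 205.3]
```

View pics/5.png

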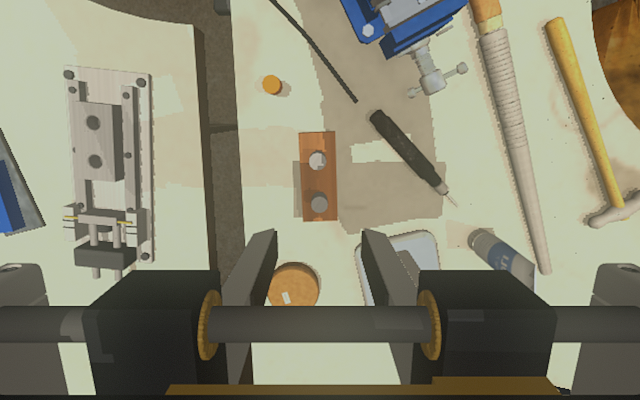

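The wrist view shows the rack with pin tops at (317,160) and (319,204). The jig's bores are at (93,122) and (95,161), the stop plate is at row 215, and the pointers are at row 220. I'll measure these with masks.

```bash
python3 - <<'E'
from h import *
w=grab('wrist');im=w['image'];hsv=cv2.cvtColor(im,cv2.COLOR_RGB2HSV)
def blobs(m,box,amin):
    k=np.zeros_like(m);x0,y0,x1,y1=box;k[y0:y1,x0:x1]=m[y0:y1,x0:x1]
    n,_,st,ce=cv2.connectedComponentsWithStats(k)
    return [(st[i],np.round(ce[i],1)) for i in range(1,n) if st[i,4]>amin]
g=((hsv[:,:,1]<60)).astype(np.uint8)
for s,c in blobs(g,(302,140,334,218),60):print('pin',s,c,plane(w,*c,50),plane(w,*c,40))
gray=cv2.cvtColor(im,cv2.COLOR_RGB2GRAY)
print(gray[122,60:160:3],gray[60:220:4,108])
d=(gray<85).astype(np.uint8)
for s,c in blobs(d,(80,105,120,180),30):print('hole',s,c,plane(w,*c,34))
for u,v,z in[(68,67,8),(152,73,8),(80,103,34),(121,103,34),(82,179,34),(123,180,34),(80,208,36),(133,213,36)]:print(u,v,plane(w,u,v,z))
E
```

```text
pin [308 151  18  20 258] [316.5 160.4] [537.  155.1  50. ] [538.3 155.1  40. ]
pin [310 192  17  21 270] [318.3 202.2] [580.5 157.   50. ] [583.1 157.   40. ]
[196 195 196 183 174 168 170 168 160  88  91  89  85 121 156 158 153 146
  85  86  83 155 156 158 150  89 117 190 184 184  85 174 186 185] [190 188 181 185 185 183 183 182 183 182 183 124 155 155 154 154 153 156
 155 155 156 155 156 156 158 158 157 171 168 168 167 192 191 191 191 191
 189 180  91  94]
hole [112 105   8  75 196] [115.2 146.7] [525.1 -55.2  34. ]
68 67 [ 443.7 -108.6    8. ]
152 73 [449.5 -20.3   8. ]
80 103 [481.2 -84.4  34. ]
121 103 [481.2 -43.   34. ]
82 179 [559.4 -95.6  34. ]
123 180 [560.4 -52.   34. ]
80 208 [ 591.  -101.8   36. ]
133 213 [596.5 -45.   36. ]
```

>>> move_arm(
  dp=[
    [10,-1,-30],
    [9,0,-45],
    [0,0,-40],
    [0,0,-25],
    [0,0,-16],
    [0,0,0],
    [0,0,0],
  ],
  rotation=[
    [0,0,0],
    [0,0,0],
    [0,0,0],
    [0,0,0],
    [0,0,0],
    [0,0,0],
    [0,0,0],
  ],
  hand=[0.5,0.5,0.5,0.5,0.5,0.5,0.5],
)

```text
clock: 2.82
eef_pos: [583.6, 157.0, 29.2]
eef_rot: [3.141, 0.002, 3.141]
wrist_force: [0.4, 0.0, 0.9]
finger_gap: 47.1
finger_force: 0.0
```

```bash
python3 - <<'E'
from h import *
w=grab('wrist');save(w,'6.png');print(w['s']['eef_pos'],w['s']['wrist_force'])
print(proj(w,w['s']['eef_pos']))
E
```

```text
[583.62176683 157.04784332  29.24631288] [0.40014318 0.03451044 0.93665871]
[320.3 228.5]
```

View pics/6.png

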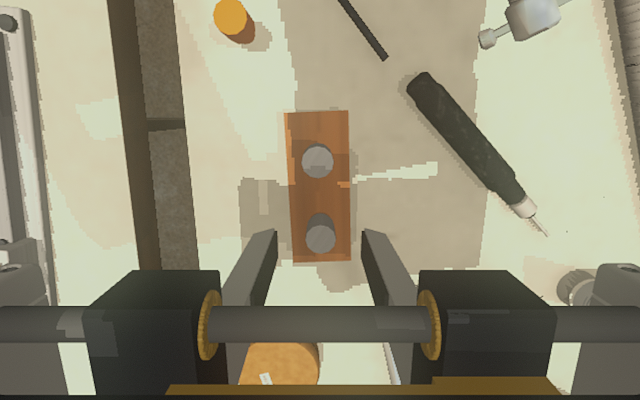

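The pin top at (320,239) is centred between the fingers, within about 1 mm. Closing now.

>>> move_arm(
  dp=[
    [0,0,0],
    [0,0,0],
    [0,0,0],
    [0,0,0],
    [0,0,0],
    [0,0,0],
    [0,0,10],
    [0,0,25],
    [0,0,30],
  ],
  rotation=[
    [0,0,0],
    [0,0,0],
    [0,0,0],
    [0,0,0],
    [0,0,0],
    [0,0,0],
    [0,0,0],
    [0,0,0],
    [0,0,0],
  ],
  hand=[0.3,0.1,0.1,0.1,0.1,0.1,0.1,0.1,0.1],
  newtons=25,
)

```text
clock: 4.0
eef_pos: [582.9, 156.6, 94.1]
eef_rot: [-3.142, -0.0, 3.141]
wrist_force: [0.3, -0.5, 0.1]
finger_gap: 9.1
finger_force: 0.0
```

```bash
python3 - <<'E'
from h import *
w=grab('wrist');print(w['s']['eef_pos'],w['s']['wrist_force'])
a=grab('scene');A=cv2.resize(a['image'][120:200,240:350],(550,400),interpolation=cv2.INTER_CUBIC)
im=np.hstack([w['image'][0:400,200:440],A]);cv2.imwrite('pics/7.png',im[:,:,::-1]);np.save('w7.npy',w['image'])
for z in(0,20,50,80):print(z,proj(w,[582.5,156.5,z]))
E
```

```text
[582.9118717  156.6479449   94.07770472] [ 0.34600379 -0.54657436  0.05661068]
0 [319.6 194.6]
20 [319.7 199.9]
50 [319.8 209.4]
80 [320.  221.2]
```

View pics/7.png

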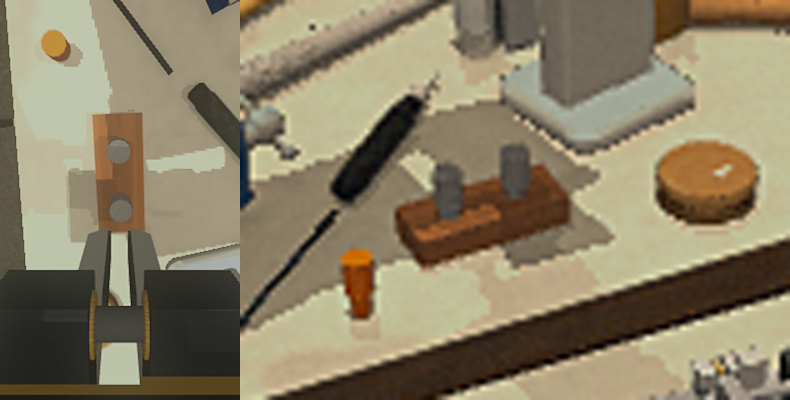

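Both pins are still upright in the rack, so the fingers closed without holding anything. I'll reopen, go a little lower, and check the grip before lifting.

>>> move_arm(
  dp=[
    [0,0,0],
    [0,0,0],
    [0,0,0],
    [0,0,0],
    [0,0,0],
    [-1,0,-30],
    [-1,0,-25],
    [0,0,-14],
    [0,0,0],
    [0,0,0],
  ],
  rotation=[
    [0,0,0],
    [0,0,0],
    [0,0,0],
    [0,0,0],
    [0,0,0],
    [0,0,0],
    [0,0,0],
    [0,0,0],
    [0,0,0],
    [0,0,0],
  ],
  hand=[0.5,0.5,0.5,0.5,0.5,0.5,0.5,0.5,0.5,0.5],
)

```text
clock: 5.35
eef_pos: [581.7, 156.8, 25.0]
eef_rot: [3.141, 0.001, 3.141]
wrist_force: [0.1, 1.1, -0.6]
finger_gap: 46.9
finger_force: 0.0
```

>>> move_arm(
  dp=[
    [0,0,0],
    [0,0,0],
    [0,0,0],
    [0,0,0],
  ],
  rotation=[
    [0,0,0],
    [0,0,0],
    [0,0,0],
    [0,0,0],
  ],
  hand=[0.1,0.1,0.1,0.1],
  newtons=25,
)

```text
clock: 5.85
eef_pos: [581.1, 156.7, 24.0]
eef_rot: [3.142, 0.0, 3.141]
wrist_force: [-1.0, 0.3, 0.2]
finger_gap: 11.1
finger_force: 0.0
```

>>> move_arm(
  dp=[
    [0,0,0],
    [0,0,0],
    [0,0,0],
    [0,0,0],
  ],
  rotation=[
    [0,0,0],
    [0,0,0],
    [0,0,0],
    [0,0,0],
  ],
  hand=[0.1,0.1,0.1,0.1],
)

```text
clock: 6.35
eef_pos: [581.0, 156.7, 23.9]
eef_rot: [-3.142, -0.0, 3.141]
wrist_force: [0.8, -0.0, -0.5]
finger_gap: 9.4
finger_force: 0.0
```

```bash
python3 - <<'E'
from h import *
w=grab('wrist');b=grab('side');a=grab('scene')
B=cv2.resize(b['image'][200:290,380:470],(400,400),interpolation=cv2.INTER_CUBIC)
A=cv2.resize(a['image'][120:200,270:330],(300,400),interpolation=cv2.INTER_CUBIC)
W=w['image'][:, 220:420]
im=np.hstack([W,B,A])[:,:800];cv2.imwrite('pics/8.png',im[:,:,::-1])
p=w['s']['eef_pos'];print(p,proj(w,p),proj(a,p),proj(b,p))
E
```

```text
[581.04108633 156.6742199   23.9291535 ] [320.3 228.5] [294.4 157.2] [411.7 255.4]
```

View pics/8.png

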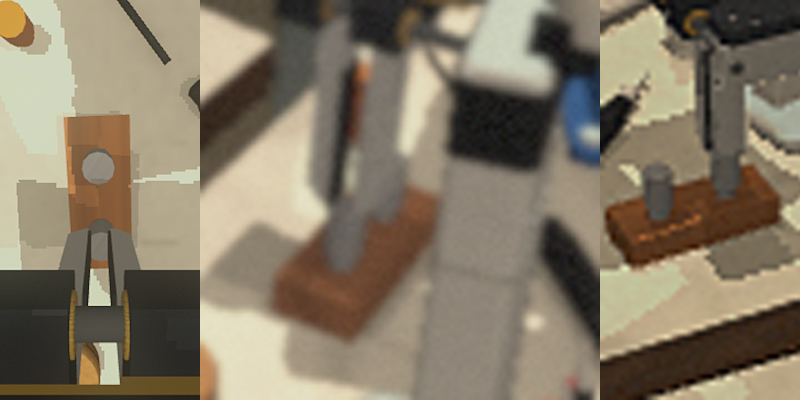

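The scene crop shows the fingertips ending level with the pin's top, at crop (725,155). The reported TCP should project lower, at crop (722,186). So the real tips sit about 25 mm higher than reported, and the fingers closed above the pin. I'll open wide enough to straddle the rack, go lower, and close again.

>>> move_arm(
  dp=[
    [0,0,8],
    [0,0,0],
    [0,0,0],
    [0,0,0],
    [0,0,0],
    [0,0,-8],
    [0,0,-6],
    [0,0,-5],
    [0,0,-4],
    [0,0,0],
  ],
  rotation=[
    [0,0,0],
    [0,0,0],
    [0,0,0],
    [0,0,0],
    [0,0,0],
    [0,0,0],
    [0,0,0],
    [0,0,0],
    [0,0,0],
    [0,0,0],
  ],
  hand=[0.1,0.55,0.55,0.55,0.55,0.55,0.55,0.55,0.55,0.55],
)

```text
clock: 7.75
eef_pos: [580.9, 156.7, 8.6]
eef_rot: [-3.141, -0.001, 3.141]
wrist_force: [0.0, 0.4, -0.7]
finger_gap: 51.5
finger_force: 0.0
```

```bash
python3 - <<'E'
from h import *
w=grab('wrist');a=grab('scene');b=grab('side')
p=w['s']['eef_pos'];print(p,w['s']['wrist_force'])
g=w['finger_gap'] if 'finger_gap' in w else w['s']['finger_gap']
for s in(-1,1):
  for z in (0,26): q=p+[0,s*(g/2+6),z];print(s,z,proj(a,q),proj(b,q),proj(w,q))
np.savez('n.npz',a=a['image'],b=b['image'],w=w['image'])
A=cv2.resize(a['image'][110:180,265:325],(514,600),interpolation=cv2.INTER_CUBIC)
cv2.imwrite('pics/9.png',A[:,:,::-1])
E
```

```text
[580.89711151 156.65890905   8.60949184] [ 0.04978008  0.39932293 -0.73796186]
-1 0 [298.8 166.8] [397.1 255.8] [270.8 228.5]
-1 26 [298.6 159.9] [398.  245.5] [264.5 243.3]
1 0 [290.3 155.9] [425.6 267.4] [369.7 228.6]
1 26 [290. 149.] [427.  256.8] [376.4 243.4]
```

View pics/9.png

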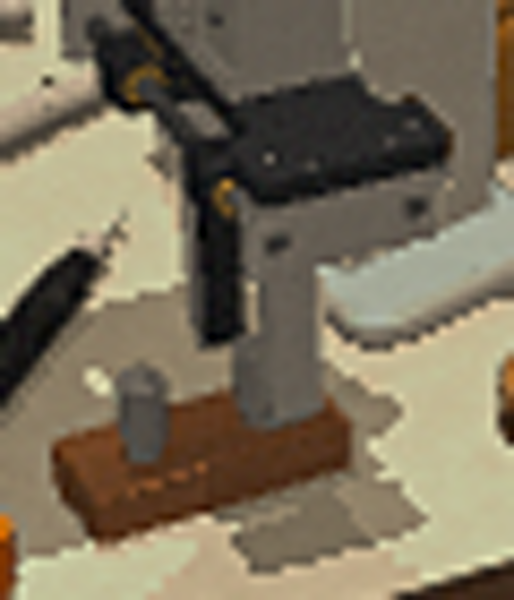

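The near finger's tip is at scene (297.3,159.6), which matches TCP + 26 mm. So the real tips stand about 25.5 mm above the reported TCP, and I'll correct all heights by that. Lowering to TCP z = 3 and closing.

>>> move_arm(
  dp=[
    [0,0,-3],
    [0,0,-2],
    [0,0,0],
    [0,0,0],
    [0,0,0],
    [0,0,0],
    [0,0,0],
    [0,0,0],
    [0,0,0],
  ],
  rotation=[
    [0,0,0],
    [0,0,0],
    [0,0,0],
    [0,0,0],
    [0,0,0],
    [0,0,0],
    [0,0,0],
    [0,0,0],
    [0,0,0],
  ],
  hand=[0.55,0.55,0.1,0.1,0.1,0.1,0.1,0.1,0.1],
  newtons=25,
)

```text
clock: 9.02
eef_pos: [581.1, 156.7, 4.0]
eef_rot: [3.142, 0.0, 3.141]
wrist_force: [-0.3, 0.4, 0.4]
finger_gap: 15.9
finger_force: 24.9
```

>>> move_arm(
  dp=[
    [0,0,4],
    [0,0,10],
    [0,0,20],
    [0,0,30],
    [0,0,30],
    [0,0,0],
    [0,0,0],
  ],
  rotation=[
    [0,0,0],
    [0,0,0],
    [0,0,0],
    [0,0,0],
    [0,0,0],
    [0,0,0],
    [0,0,0],
  ],
  hand=[0.1,0.1,0.1,0.1,0.1,0.1,0.1],
)

```text
clock: 9.9
eef_pos: [580.7, 156.6, 97.6]
eef_rot: [-3.141, -0.001, 3.141]
wrist_force: [0.5, -1.4, -0.6]
finger_gap: 16.2
finger_force: 24.9
```

```bash
python3 - <<'E'
from h import *
w=grab('wrist');a=grab('scene');b=grab('side')
p=w['s']['eef_pos'];print(p,w['s']['wrist_force'])
for n,c,q in(('w',w,p+[0,0,47]),('a',a,p+[0,0,26]),('b',b,p+[0,0,26]),('wfoot',w,p+[0,0,5])): print(n,proj(c,q))
np.savez('n.npz',a=a['image'],b=b['image'],w=w['image'])
A=cv2.resize(a['image'][90:170,265:325],(375,500),interpolation=cv2.INTER_CUBIC)
W=cv2.resize(w['image'][120:320,240:400],(400,500),interpolation=cv2.INTER_CUBIC)
cv2.imwrite('pics/10.png',np.hstack([W,A])[:,:,::-1])
E
```

```text
[580.72320841 156.61070212  97.58498709] [ 0.5321545  -1.3956422  -0.63794549]
w [320.7 258.6]
a [293.3 129.2]
b [416.6 212.9]
wfoot [320.3 231.1]
```

View pics/10.png

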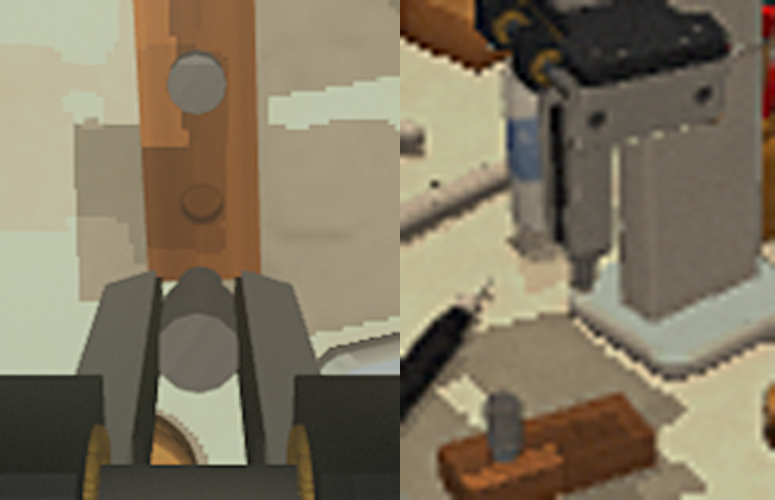

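The pin is held upright, with its top at wrist (319.6,260.8), so its centre is about 1 mm ahead of the TCP. The other pin stays in the rack. Next I'll carry it to the jig and measure the bores from close up.

>>> move_arm(
  dp=[
    [-5,-30,0],
    [-5,-42,0],
    [-5,-44,0],
    [-5,-44,0],
    [-5,-42,0],
    [-6,-34,0],
    [0,0,0],
    [0,0,0],
    [0,0,0],
  ],
  rotation=[
    [0,0,0],
    [0,0,-0.02],
    [0,0,-0.02],
    [0,0,-0.02],
    [0,0,-0.02],
    [0,0,-0.02],
    [0,0,0],
    [0,0,0],
    [0,0,0],
  ],
  hand=[0.1,0.1,0.1,0.1,0.1,0.1,0.1,0.1,0.1],
)

```text
clock: 11.18
eef_pos: [550.1, -78.4, 97.7]
eef_rot: [3.142, -0.0, 3.042]
wrist_force: [-0.2, -0.0, 0.7]
finger_gap: 16.1
finger_force: 24.9
```

```bash
cat >> h.py <<'E'
def holes(w,X0,X1,ref=(0,0)):
    """dark bore mouths near predicted points; ellipse fit of contours at z=34"""
    g=cv2.GaussianBlur(cv2.cvtColor(w['image'],cv2.COLOR_RGB2GRAY),(3,3),0); out=[]
    us=[proj(w,X) for X in(X0,X1)]
    lo=np.maximum(np.min(us,0)-45,0).astype(int);hi=(np.max(us,0)+45).astype(int)
    for T in(75,90,105,120,135):
        m=(g<T).astype(np.uint8)
        for c in cv2.findContours(m,cv2.RETR_LIST,cv2.CHAIN_APPROX_NONE)[0]:
            if len(c)<25: continue
            (u,v),(d1,d2),_=cv2.fitEllipse(c); 
            if lo[0]<u<hi[0] and lo[1]<v<hi[1] and min(d1,d2)/max(d1,d2)>.75 and 12<max(d1,d2)<60: out.append((T,round(u,1),round(v,1),round(d1,1),round(d2,1),plane(w,u,v,34)))
    return out
E
python3 - <<'E'
from h import *
w=grab('wrist');print(w['s']['eef_pos'],w['s']['eef_rot'],w['s']['finger_gap'])
print(proj(w,[498,-75,34]),proj(w,[539.5,-79,34]))
for o in holes(w,[498,-75,34],[539.5,-79,34]):print(o)
np.save('w.npy',w['image'])
g=cv2.cvtColor(w['image'],cv2.COLOR_RGB2GRAY)[90:240:5,240:400:5]
print('\n'.join(' '.join('%3d'%x for x in r) for r in g))
E
```

```text
[550.14811268 -78.37932498  97.7386272 ] [ 3.14150452e+00 -3.13630428e-04  3.04211771e+00] 16.061393598252398
[317.8 139.2] [317.9 190.9]
(90, 317.0, 189.8, 15.3, 16.5, array([538.5, -79.7,  34. ]))
(105, 317.4, 191.7, 16.3, 17.7, array([540.2, -79.4,  34. ]))
(120, 319.1, 138.2, 19.1, 23.7, array([497.3, -73.9,  34. ]))
(135, 318.2, 141.3, 16.6, 18.5, array([499.7, -74.8,  34. ]))
196 197 196 196 195 184 189 199 175 175 163 199 197 198 197 196 196 196 197 196 197 167 133 130 147 128 154 158 157 156 159 158
196 196 196 196 196 178 197 190 186 181 164 201 197 197 197 196 197 196 197 197 188  96 140 137 144 157 145 158 157 157 158 159
196 196 195 196 196 174 197 191 104 112 175 182 196 197 196 196 196 196 197 195 189 100  83  83 146 156 149 158 158 158 158 159
197 196 196 195 195 173 197 192 140 101 174 184 197 197 196 196 196 195 196 196 193 106  80  98 148 156 147 158 158 158 157 159
196 196 196 196 196 169 197 190 184 179 174 198 196 197 196 196 196 196 195 196 191 114 137 136 146 156 145 158 157 157 157 157
196 196 196 196 195 182 196 190 184 179 172 190 186 193 188 186 185 186 190
[... 2424 characters left out ...]
 110 109 109 127 130 126 120 154 141 158 157 158 157 155 156
188 187 189 189 188 190 133 134 115 112 114 129 127 127 126 126 123 135 135 140 133 128 126 121 152 149 157 156 156 158 157 158
195 186 191 191 190 194 148 151 112 111 113 135 131 129 133 130 129 152 152 148 135 128 125 121 151 147 155 158 158 157 157 157
193 194 194 194 193 194 176 150 122 125 127 150 148 148 148 149 149 150 152 149 135 127 124 121 150 148 155 155 157 157 158 158
194 193 194 194 193 194 144 149 119 126 122  93  98 145 148  79  81  78 151 137  96 106 128 119 150 141 154 155 156 158 157 158
193 193 193 193 194 193 145 147 120  99  99 100 100 176  70  82  82  80  89  44  96  98  96  96 149 133 158 156 154 157 157 156
```

```bash
python3 - <<'E'
from h import *
w=grab('wrist');g=cv2.cvtColor(w['image'],cv2.COLOR_RGB2GRAY)
for v0 in(130,178):
    print(v0);print('\n'.join(' '.join('%3d'%x for x in r) for r in g[v0:v0+25:1,303:333]))
for v in(165,172,176):print(g[v,284:346])
E
```

```text
130
175 175 175 177 177 178 177 174 174 175 177 176 174 174 174 175 176 176 176 178 178 177 175 173 172 173 174 176 174 171
175 174 175 177 177 178 176 174 175 176 178 174 167 162 163 164 165 167 170 177 179 177 175 172 173 168 169 177 173 171
175 174 174 175 177 177 176 176 176 175 170 158 137 124 121 131 142 142 149 164 175 178 176 173 172 171 173 176 173 172
175 174 174 177 178 178 178 176 170 157 140 130 127 132 138 148 158 152 145 143 152 166 175 174 173 177 177 175 173 171
174 174 175 177 178 178 177 167 143 129 130 130 128 157 176 166 160 163 163 157 147 143 161 172 173 177 178 175 173 170
174 174 175 176 177 179 172 147 130 130 130 128 125 161 182 169 158 162 161 163 159 148 143 160 172 177 177 175 173 171
174 174 174 176 178 178 159 137 132 130 128 141 150 167 180 168 158 162 162 161 164 160 147 149 168 177 177 176 173 172
175 174 174 176 179 167 139 130 130 130 126 162 182 178 179 167 158 160 161 162 162 165 161 151 159 173 176 176 175 165
175 173 174 176 179 160 126 124 131 130 126 159 180 176 177 168 157 162 162 161 161 164 166 146 140 169 177 176 176 151
176 174 174 177 
[... 4966 characters left out ...]
61 162 160 158
 159 161 160 160 160 161 162 160 158 156 157 159 158 156 156 156 156 157
 157 160 161 160 160 158 161 137 110 113 114 112 112 112 113 124 131 129
 126 126 127 130 115  93 119 138]
[131 125 117 120 119 118 121 115  97 140 164 160 160 161 161 161 159 157
 158 160 161 160 160 160 160 158 156 156 157 157 157 156 155 155 156 156
 160 167 144 110 113 113 112 113 112 114 113 111 111 112 112 119 128 127
 126 126 126 130 109  95 124 136]
[ 82  84  80  81 100 116 120 118  97 101 113 108 109 110 111 110 109 109
 109 111 112 108 142 167 157 148 147 146 146 149 149 147 145 145 147 129
 109 113 116 115 114 112 112 112 114 114 112 110 109 111 114 112 121 128
 125 125 126 129 109  99 127 137]
```

Rim centres are near (318.0,141.3) → (499.7,-75.0) and far (317.8,190.7) → (539.3,-79.1), 39.8 mm apart, which matches the 40 mm spacing. The channel yaw is about -0.10. I'll lower the pin into the far bore.

>>> move_arm(
  dp=[
    [-6,0,-15],
    [-6,0,-25],
    [0,0,-20],
    [0,0,-6],
    [0,0,-3],
    [0,0,-3],
    [0,0,0],
  ],
  rotation=[
    [0,0,0],
    [0,0,0],
    [0,0,0],
    [0,0,0],
    [0,0,0],
    [0,0,0],
    [0,0,0],
  ],
  hand=[0.1,0.1,0.1,0.1,0.1,0.1,0.1],
)

```text
clock: 12.15
eef_pos: [538.2, -79.3, 26.2]
eef_rot: [-3.142, 0.0, 3.041]
wrist_force: [0.3, -0.9, -0.0]
finger_gap: 16.0
finger_force: 24.9
```

>>> move_arm(
  dp=[
    [0,0,-3],
    [0,0,-3],
    [0,0,-3],
    [0,0,-2],
    [0,0,0],
  ],
  rotation=[
    [0,0,0],
    [0,0,0],
    [0,0,0],
    [0,0,0],
    [0,0,0],
  ],
  hand=[0.1,0.1,0.1,0.1,0.1],
)

```text
clock: 12.78
eef_pos: [538.0, -79.3, 14.8]
eef_rot: [3.142, -0.0, 3.041]
wrist_force: [0.4, 0.8, -0.2]
finger_gap: 16.6
finger_force: 24.9
```

>>> move_arm(
  dp=[
    [0,0,-2],
    [0,0,0],
    [0,0,0],
    [0,0,0],
    [0,0,0],
    [0,0,0],
    [0,0,0],
  ],
  rotation=[
    [0,0,0],
    [0,0,0],
    [0,0,0],
    [0,0,0],
    [0,0,0],
    [0,0,0],
    [0,0,0],
  ],
  hand=[0.1,0.1,0.45,0.45,0.45,0.45,0.45],
)

```text
clock: 13.65
eef_pos: [538.1, -79.3, 13.0]
eef_rot: [-3.142, 0.0, 3.041]
wrist_force: [0.3, -0.6, 0.4]
finger_gap: 42.2
finger_force: 0.0
```

>>> move_arm(
  dp=[
    [0,0,15],
    [0,0,35],
    [0,0,35],
    [0,0,0],
    [0,0,0],
  ],
  rotation=[
    [0,0,0],
    [0,0,0],
    [0,0,0],
    [0,0,0],
    [0,0,0],
  ],
  hand=[0.45,0.45,0.45,0.45,0.45],
)

```text
clock: 14.28
eef_pos: [537.8, -79.3, 97.9]
eef_rot: [3.142, -0.0, 3.041]
wrist_force: [-0.3, 0.3, -0.3]
finger_gap: 42.3
finger_force: 0.0
```

```bash
python3 - <<'E'
from h import *
w=grab('wrist');print(w['s']['eef_pos']);g=cv2.cvtColor(w['image'],cv2.COLOR_RGB2GRAY)
for n,X in(('near',[499.7,-75,34]),('fartop58',[539.3,-79.1,58]),('farTop61',[539.3,-79.1,61])):print(n,proj(w,X))
np.save('w.npy',w['image'])
print(g[150:240:2,290:350:2])if 0 else print('\n'.join(' '.join('%3d'%x for x in r) for r in g[120:244:4,290:350:3]))
E
```

```text
[537.83077877 -79.27045974  97.9456055 ]
near [320.6 156.7]
fartop58 [320.4 213.1]
farTop61 [320.5 214.2]
158 163 162 201 196 197 197 197 197 197 197 196 197 196 197 196 197 191 142 105
180 169 187 198 196 197 197 196 198 196 196 197 197 197 197 197 197 159 142 104
179 171 175 197 197 193 199 198 200 199 198 196 196 196 196 198 179 138 144 109
181 158 174 171 175 171 172 174 167 166 162 164 167 162 165 144 127 125 126 113
164 158 179 175 178 174 175 178 175 174 172 173 177 171 178 127 135 132 134 115
167 161 180 174 177 173 174 177 173 174 172 174 177 172 179 129 135 131 133 120
172 160 178 173 177 173 175 176 173 173 171 173 176 171 126 130 133 131 134 122
174 161 177 174 176 173 174 176 173 130 144 142 169 172 129 129 132 130 134 126
174 161 175 164 162 160 160 152 114 165 161 160 162 148 137 127 132 130 132 129
164 159 163 162 164 160 162 111 115 144 161 159 161 106 124 123 132 129 133 129
164 161 155 161 162 161 161 134 102 146 161 163 138 124 120 118 131 128 132 132
164 162 156 162 162 159 160 164 128  86  85  86 134 108 119 112 131 127 132 134
114 144 155 161 162 163 145 160 15
[... 785 characters left out ...]
 113  98 115 113 114 110 111 111  98 113 118 126 124  99 131
114 115 100 114 114 113 104 112 114 110 110 111 110 112 112 118 124 124 100 129
114 114  96 114 112 113 110 113 111 110 110 111 110 111 111 115 126 124 100 130
115 113  96 114 113 113 113 112 109 110 110 110 109 109 110 106 126 123  92 129
120 114  98 115 113 112 112 113 110 111 108 112 113 110 123 123 126 122  96 130
126 123 101 125 123 122 124 124 121 122 122 122 121 119 121 130 131 125  95 129
127 127 107 148 164 166 168 157 150 149 150 148 152 148 152 152 151 132  85 128
126 126 108 141 192 192 191 192 141 144 146 146 159 148 153 151 140 133  94 127
126 122 108 175 190 191 192 190 192 191 192 190 181 167 149 150 138 128  90 126
```

```bash
python3 - <<'E'
from h import *
w=grab('wrist');g=cv2.cvtColor(w['image'],cv2.COLOR_RGB2GRAY)
f=np.array([-9,0.93,0])
for d in(0,2,4):
    print(d,'low edge',proj(w,np.array([539.3,-79.1,34+d])+f),'top front',proj(w,np.array([539.3,-79.1,58+d])+f),'top rear',proj(w,np.array([539.3,-79.1,58+d])-f),'L/R',proj(w,[538.4,-88.1,58+d]),proj(w,[540.2,-70.1,58+d]))
print(g[190:232,319:322].mean(1).round().astype(int));print(g[213,300:342]);print(g[208,300:342])
E
```

```text
0 low edge [320.3 194.7] top front [320.5 202. ] top rear [320.4 225. ] L/R [308.5 213.6] [332.4 213.6]
2 low edge [320.3 195.3] top front [320.5 202.7] top rear [320.4 225.8] L/R [308.4 214.3] [332.5 214.3]
4 low edge [320.3 195.9] top front [320.5 203.3] top rear [320.4 226.6] L/R [308.3 215.1] [332.6 215.1]
[111 110 110 111 111 110  98  84  86  86  86  86  84  94 114 114 113 111
 111 110 110 111 110 110 110 110 111 111 111 111 111 110 111 109 110 109
 109 109 105 127 155 151]
[114 114 113 112 112 112 114 103 103 113 112 111 112 113 114 114 111 110
 108 110 110 111 111 111 112 112 110 110 110 111 103 103 112 108 107 117
 128 127 126 124 123 123]
[114 114 112 111 112 112 113 114  97  83 100 112 113 112 112 113 113 113
 113 111 111 110 109 111 110 112 112 114 108  86  90 108 112 110 105 119
 127 126 125 125 123 124]
```

The far pin is home: its grip's lower edge is at row 196 and its top edge at row 203, as predicted. Going back for the second pin.

>>> move_arm(
  dp=[
    [2,30,0],
    [3,42,0],
    [3,44,0],
    [3,44,0],
    [3,42,0],
    [3,33,0],
    [0,0,0],
    [0,0,0],
    [0,0,0],
  ],
  rotation=[
    [0,0,0],
    [0,0,0.02],
    [0,0,0.02],
    [0,0,0.02],
    [0,0,0.02],
    [0,0,0.02],
    [0,0,0],
    [0,0,0],
    [0,0,0],
  ],
  hand=[0.5,0.55,0.55,0.55,0.55,0.55,0.55,0.55,0.55],
)

```text
clock: 15.5
eef_pos: [555.0, 154.7, 97.8]
eef_rot: [-3.141, -0.0, 3.139]
wrist_force: [-0.5, 0.2, 1.0]
finger_gap: 52.0
finger_force: 0.0
```

```bash
python3 - <<'E'
from h import *
w=grab('wrist');print(w['s']['eef_pos'],w['s']['eef_rot'],w['s']['finger_gap'])
p=proj(w,[538.5,155.7,50]);print(p)
hsv=cv2.cvtColor(w['image'],cv2.COLOR_RGB2HSV);m=(hsv[:,:,1]<60).astype(np.uint8)
x,y=p.astype(int);k=np.zeros_like(m);k[y-22:y+22,x-20:x+20]=m[y-22:y+22,x-20:x+20]
n,_,st,ce=cv2.connectedComponentsWithStats(k)
for i in range(1,n):
    if st[i,4]>50: print(st[i],ce[i],plane(w,*ce[i],50))
g=cv2.cvtColor(w['image'],cv2.COLOR_RGB2GRAY);print(g[y-22:y+22,x])
E
```

```text
[555.01755453 154.65552443  97.76612876] [-3.14141395e+00 -4.27185711e-04  3.13945927e+00] 51.98019429483701
[321.4 187.9]
[310 172  22  27 467] [320.58244111 184.88222698] [536.2 155.1  50. ]
[ 96  97  97  96  96  96  91  86  88  88  88 103 121 118 115 115 114 113
 113 112 112 113 113 114 113 113 115 113 112 113 113 113 115 105  82  90
  91  89  90  90  91  93  95  94]
```

>>> move_arm(
  dp=[
    [-8,0,-20],
    [-9,0,-30],
    [0,0,-22],
    [0,0,-12],
    [0,0,-8],
    [0,0,-2],
    [0,0,0],
    [0,0,0],
  ],
  rotation=[
    [0,0,0],
    [0,0,0],
    [0,0,0],
    [0,0,0],
    [0,0,0],
    [0,0,0],
    [0,0,0],
    [0,0,0],
  ],
  hand=[0.55,0.55,0.55,0.55,0.55,0.55,0.55,0.55],
)

```text
clock: 16.55
eef_pos: [538.4, 155.8, 4.5]
eef_rot: [3.141, 0.001, 3.141]
wrist_force: [-0.6, 0.4, -0.2]
finger_gap: 51.8
finger_force: 0.0
```

>>> move_arm(
  dp=[
    [0,0,0],
    [0,0,0],
    [0,0,0],
    [0,0,0],
    [0,0,0],
    [0,0,0],
    [0,0,0],
  ],
  rotation=[
    [0,0,0],
    [0,0,0],
    [0,0,0],
    [0,0,0],
    [0,0,0],
    [0,0,0],
    [0,0,0],
  ],
  hand=[0.1,0.1,0.1,0.1,0.1,0.1,0.1],
  newtons=25,
)

```text
clock: 17.42
eef_pos: [538.1, 155.7, 4.0]
eef_rot: [-3.142, 0.0, 3.141]
wrist_force: [-0.2, 0.1, -0.1]
finger_gap: 16.2
finger_force: 25.0
```

>>> move_arm(
  dp=[
    [0,0,4],
    [0,0,15],
    [0,0,30],
    [0,0,45],
    [-3,-30,0],
    [-5,-45,0],
    [-5,-45,0],
    [-5,-45,0],
    [-5,-40,0],
    [-5,-27,0],
  ],
  rotation=[
    [0,0,0],
    [0,0,0],
    [0,0,0],
    [0,0,0],
    [0,0,0],
    [0,0,-0.02],
    [0,0,-0.02],
    [0,0,-0.02],
    [0,0,-0.02],
    [0,0,-0.02],
  ],
  hand=[0.1,0.1,0.1,0.1,0.1,0.1,0.1,0.1,0.1,0.1],
)

```text
clock: 18.68
eef_pos: [509.9, -78.0, 99.1]
eef_rot: [-3.141, 0.001, 3.039]
wrist_force: [0.4, 0.9, -0.4]
finger_gap: 16.0
finger_force: 25.0
```

>>> move_arm(
  dp=[
    [0,0,0],
    [0,0,0],
    [0,0,0],
  ],
  rotation=[
    [0,0,0],
    [0,0,0],
    [0,0,0],
  ],
  hand=[0.1,0.1,0.1],
)

```text
clock: 19.05
eef_pos: [510.3, -75.5, 98.2]
eef_rot: [-3.142, 0.0, 3.042]
wrist_force: [0.1, -0.5, -0.6]
finger_gap: 16.4
finger_force: 25.0
```

```bash
python3 - <<'E'
from h import *
w=grab('wrist');p=w['s']['eef_pos'];print(p,w['s']['eef_rot'],w['s']['finger_gap'])
g=cv2.cvtColor(w['image'],cv2.COLOR_RGB2GRAY)
x,y=proj(w,[499.7,-75,34]).astype(int);print(x,y)
for v in range(y-15,y+16):print(v,' '.join('%3d'%t for t in g[v,x-15:x+16]))
q=proj(w,p+[1,0,46]);print('pin top',q,proj(w,p+[-8,0,46]),proj(w,p+[10,0,46]));x,y=q.astype(int);print(y-35,g[y-35:y+25,x]);print(x-24,g[y,x-24:x+24])
E
```

```text
[510.2564545  -75.47421019  98.1940794 ] [-3.14157294e+00  2.80671772e-04  3.04211926e+00] 16.40538608688135
319 190
175 142 141 142 144 145 146 145 144 144 125 102 104 101 132 155 155 156 143 118 108 111 112 111 109 108 110 111 110 109 109 108
176 103 104 104 106 105 106 105 105 105 104 108 108 105 126 142 141 142 145 128 108 112 112 110 108 108 110 111 109 109 107 107
177 108 110 108 109 109 110 109 109 108 109 111 110 108 104 103 102 104 104 107 109 112 109 111 108 108 109 110 110 108 106 108
178 110 110 110 110 109 111 110 111 107 110 110 110 107 107 105 108 108 107 108 110 112 111 110 107 109 108 111 108 108 108 106
179 110 109 109 112 111 111 111 110 109 110 110 110 108 107 107 108 109 108 108 110 111 110 109 107 107 108 109 109 107 107 107
180 109 110 108 111 111 111 111 109 110 107 110 111 109 107 107 110 110 109 110 109 113 111 108 107 107 109 110 109 108 105 107
181 108 109 110 109 110 111 110 109 110 109 111 109 106 104 101 102 102 104 106 111 112 111 110 109 106 109 111 109 107 106 106
182 109 109 110 109 110 112 110 110 110 107 106 100  99  98  97  97  95  97  99 103 108
[... 2783 characters left out ...]
7 103 104 103 105 104 106 106 108 107 106 104 104 106 108 106 104 102 103
205 105 107 107 108 110 107 108 108 104 105 107 107 106 104 103 105 103 106 108 108 107 106 106 104 104 107 106 106 103 103 105
pin top [320.9 259.5] [319.2 243. ] [322.6 275.5]
224 [ 78  76  76  78  79  80  78  81  78  78  77  79  78  79  81  79  78  80
  95 109 106 105 106 104 102 102 102 102 102 102 102 102 101 103 103 102
 103 103 103 100 103 103 103 101 101 102 101  99  94 121 171 187 183 183
 183 183 182 183 183 182]
296 [ 96  84  60  46  47  48  43  71 100 105 105 103 104 106 105 104 104  99
 101 102 101 103 103 104 102 102 103 104 104 103 102 105 102 103 101 103
 103 106  99  67  41  43  44  43  50  81  95  92]
```

>>> move_arm(
  dp=[
    [-5,0,-15],
    [-5.4,0.7,-25],
    [0,0,-20],
    [0,0,-6],
    [0,0,-3],
    [0,0,-3],
    [0,0,0],
  ],
  rotation=[
    [0,0,0],
    [0,0,0],
    [0,0,0],
    [0,0,0],
    [0,0,0],
    [0,0,0],
    [0,0,0],
  ],
  hand=[0.1,0.1,0.1,0.1,0.1,0.1,0.1],
)

```text
clock: 19.98
eef_pos: [499.8, -75.7, 26.1]
eef_rot: [-3.142, 0.0, 3.041]
wrist_force: [0.5, -0.4, -1.3]
finger_gap: 16.3
finger_force: 25.0
```

>>> move_arm(
  dp=[
    [0,0,-2],
    [0,0,0],
  ],
  rotation=[
    [0,0,0],
    [0,0,0],
  ],
  hand=[0.1,0.1],
)

```text
clock: 20.23
eef_pos: [499.6, -75.6, 24.0]
eef_rot: [-3.142, 0.0, 3.041]
wrist_force: [-0.4, -0.2, 0.3]
finger_gap: 16.1
finger_force: 25.0
```

>>> move_arm(
  dp=[
    [0,0.8,0],
    [0,0,-3],
    [0,0,-3],
    [0,0,-3],
    [0,0,-2],
    [0,0,0],
    [0,0,0],
  ],
  rotation=[
    [0,0,0],
    [0,0,0],
    [0,0,0],
    [0,0,0],
    [0,0,0],
    [0,0,0],
    [0,0,0],
  ],
  hand=[0.1,0.1,0.1,0.1,0.1,0.1,0.1],
)

```text
clock: 21.1
eef_pos: [499.7, -74.8, 13.0]
eef_rot: [-3.142, 0.0, 3.041]
wrist_force: [0.1, 0.3, 0.7]
finger_gap: 16.4
finger_force: 25.0
```

>>> move_arm(
  dp=[
    [0,0,0],
    [0,0,0],
    [0,0,0],
    [0,0,0],
    [0,0,0],
  ],
  rotation=[
    [0,0,0],
    [0,0,0],
    [0,0,0],
    [0,0,0],
    [0,0,0],
  ],
  hand=[0.45,0.45,0.45,0.45,0.45],
)

```text
clock: 21.72
eef_pos: [499.6, -74.8, 12.9]
eef_rot: [3.142, -0.0, 3.041]
wrist_force: [-0.3, -0.4, -0.4]
finger_gap: 42.5
finger_force: 0.0
```

>>> move_arm(
  dp=[
    [0,0,15],
    [0,0,35],
    [0,0,35],
    [0,0,0],
    [0,0,0],
  ],
  rotation=[
    [0,0,0],
    [0,0,0],
    [0,0,0],
    [0,0,0],
    [0,0,0],
  ],
  hand=[0.45,0.45,0.3,0.05,0],
)

```text
clock: 22.35
eef_pos: [499.4, -74.8, 97.8]
eef_rot: [3.142, -0.0, 3.041]
wrist_force: [1.1, 0.0, 0.1]
finger_gap: 16.0
finger_force: 0.0
```

```bash
python3 - <<'E'
from h import *
w=grab('wrist');p=w['s']['eef_pos'];print(p,w['s']['finger_gap'])
g=cv2.cvtColor(w['image'],cv2.COLOR_RGB2GRAY)
c=np.array([499.9,-75,0])
for d in(0,3):
    print(d,[proj(w,c+q) for q in([-9,.9,34+d],[-9,.9,58+d],[9,-.9,58+d],[-.9,-9,58+d],[.9,9,58+d])])
x,y=proj(w,c+[0,0,58]).astype(int);print(y-30,g[y-30:y+20,x]);print(x-20,g[y-2,x-20:x+20])
# block end edge
e=c+20*np.array([-.995,.103,0])
print('end',proj(w,e+[0,0,34]),proj(w,e+[0,0,8]));x,y=proj(w,e+[0,0,34]).astype(int);print(y-25,g[y-25:y+15,x-6],g[y-25:y+15,x+6])
E
```

```text
[499.39516717 -74.7639158   97.80322572] 15.964548721579108
0 [array([319.7, 193.2]), array([319.8, 200.4]), array([319.8, 223.4]), array([307.8, 212. ]), array([331.7, 212. ])]
3 [array([319.7, 194.1]), array([319.8, 201.4]), array([319.8, 224.6]), array([307.7, 213.1]), array([331.9, 213.1])]
182 [105 105 105 105 105 104 105 105 103 105 105 100  81  80  81  80  81  78
  90 110 108 107 106 105 105 104 103 104 104 104 104 103 104 105 104 105
 104 104 102 102 102 100 101 102 102 103 101 102 103 101]
299 [105 104 106 107 104 104 106 106  95  97 108 107 106 105 106 107 106 104
 103 102 104 103 104 104 105 105 104 104 103 104 106  96  97 104 101 108
 118 122 120 118]
end [319.8 180.1] [319.7 174.6]
155 [181 181 180 181 181 181 180 181 180 181 180 180 180 180 181 183 187 174
 129 124  97  81  84  83  84  94 110 107 107 107 108 106 107 106 106 106
 106 105 106 104] [189 188 188 188 189 189 188 188 189 188 185 183 180 181 177 180 178 136
 140 127  99  78  84  83  81  95 113 110 109 109 108 109 109 109 108 107
 107 108 108 108]
```

Both pins are home; the near grip's edges are at rows 193.7 and 200.2, as predicted. Next I move behind the free end at (480,-73) with the fingers shut and come down with the tips at about z = 21, just above the rails.

>>> move_arm(
  dp=[
    [-25,2.5,0],
    [-24.5,2.5,0],
    [0,0,-30],
    [0,0,-35],
    [0,0,-25],
    [0,0,-12],
    [0,0,0],
    [0,0,0],
  ],
  rotation=[
    [0,0,0],
    [0,0,0],
    [0,0,0],
    [0,0,0],
    [0,0,0],
    [0,0,0],
    [0,0,0],
    [0,0,0],
  ],
  hand=[0,0,0,0,0,0,0,0],
  newtons=20,
)

```text
clock: 23.4
eef_pos: [450.6, -69.9, -3.3]
eef_rot: [-3.141, 0.001, 3.041]
wrist_force: [-0.0, -0.2, 0.1]
finger_gap: 0.4
finger_force: 0.0
```

```bash
cat >> h.py <<'E'
def brass(c,c0,r=60):
    hsv=cv2.cvtColor(c['image'],cv2.COLOR_RGB2HSV);m=cv2.inRange(hsv,(12,110,90),(32,255,255))
    x,y=proj(c,c0).astype(int);k=np.zeros_like(m);k[y-r:y+r,x-r:x+r]=m[y-r:y+r,x-r:x+r]
    n,_,st,ce=cv2.connectedComponentsWithStats(k,connectivity=8)
    return [(int(st[i,4]),np.round(ce[i],1),plane(c,*ce[i],33)) for i in range(1,n) if st[i,4]>2]
E
python3 - <<'E'
from h import *
s=manip.read_state();print(s['eef_pos'],s['wrist_force'],s['finger_gap'])
for n in('scene','side'):
    c=grab(n);save(c,n+'0.png');print(n)
    for b in brass(c,[592,-85,33],30):print(b)
E
```

```text
[450.62405024 -69.93543543  -3.33971967] [-0.04658093 -0.24803406  0.13478393] 0.4134983028280061
scene
(5, array([335.4, 193.2]), array([607.4, -56. ,  33. ]))
(7, array([343.6, 206.4]), array([ 601.1, -111.7,   33. ]))
side
```

>>> move_arm(
  dp=[
    [4,-0.4,0],
    [5,-0.5,0],
    [5,-0.5,0],
    [3,-0.3,0],
    [2,-0.2,0],
    [2,-0.2,0],
    [2,-0.2,0],
    [2,-0.2,0],
    [2,-0.2,0],
    [2,-0.2,0],
  ],
  rotation=[
    [0,0,0],
    [0,0,0],
    [0,0,0],
    [0,0,0],
    [0,0,0],
    [0,0,0],
    [0,0,0],
    [0,0,0],
    [0,0,0],
    [0,0,0],
  ],
  hand=[0,0,0,0,0,0,0,0,0,0],
)

```text
clock: 24.75
eef_pos: [479.2, -72.7, -4.2]
eef_rot: [3.142, -0.0, 3.041]
wrist_force: [-2.7, -0.3, 0.5]
finger_gap: 0.6
finger_force: 1.1
```

>>> move_arm(
  dp=[
    [2,-0.2,0],
    [2,-0.2,0],
    [2,-0.2,0],
    [2,-0.2,0],
    [2,-0.2,0],
    [2,-0.2,0],
  ],
  rotation=[
    [0,0,0],
    [0,0,0],
    [0,0,0],
    [0,0,0],
    [0,0,0],
    [0,0,0],
  ],
  hand=[0,0,0,0,0,0],
)

```text
clock: 25.5
eef_pos: [491.3, -73.9, -4.1]
eef_rot: [-3.142, 0.0, 3.041]
wrist_force: [-2.5, -0.3, -0.9]
finger_gap: 0.5
finger_force: 0.9
```

```bash
python3 - <<'E'
from h import *
w=grab('wrist');p=w['s']['eef_pos'];print(p,w['s']['wrist_force'])
c=grab('scene');print(brass(c,[592,-85,33],30))
a=cv2.cvtColor(c['image'],cv2.COLOR_RGB2GRAY);b=cv2.imread('pics/scene0.png',0)
d=cv2.absdiff(a,b)[185:235,280:345];ys,xs=np.where(d>40);print(len(xs),xs.min()+280,xs.max()+280)
E
```

```text
[491.29373853 -73.94088488  -4.05673897] [-2.4913368  -0.28243688 -0.91619342]
[(6, array([335.2, 193. ]), array([607.2, -54.9,  33. ])), (7, array([343.6, 206.4]), array([ 601.1, -111.7,   33. ]))]
940 280 334
```

>>> move_arm(
  dp=[
    [1,-0.1,0],
    [1,-0.1,0],
    [1,-0.1,0],
    [0,0,0],
  ],
  rotation=[
    [0,0,0],
    [0,0,0],
    [0,0,0],
    [0,0,0],
  ],
  hand=[0,0,0,0],
)

```text
clock: 26.1
eef_pos: [494.3, -74.3, -4.0]
eef_rot: [-3.142, 0.0, 3.041]
wrist_force: [-2.9, -0.2, 2.3]
finger_gap: 0.2
finger_force: 1.4
```

>>> move_arm(
  dp=[
    [1,-0.1,0],
    [1,-0.1,0],
    [1,-0.1,0],
  ],
  rotation=[
    [0,0,0],
    [0,0,0],
    [0,0,0],
  ],
  hand=[0,0,0],
)

```text
clock: 26.48
eef_pos: [497.2, -74.5, -4.0]
eef_rot: [-3.142, 0.0, 3.041]
wrist_force: [-3.9, 0.1, 4.4]
finger_gap: 0.1
finger_force: 2.1
```

>>> move_arm(
  dp=[
    [1,-0.1,0],
    [1,-0.1,0],
    [1,-0.1,0],
  ],
  rotation=[
    [0,0,0],
    [0,0,0],
    [0,0,0],
  ],
  hand=[0,0,0],
)

```text
clock: 26.85
eef_pos: [500.2, -74.8, -4.0]
eef_rot: [3.142, 0.0, 3.041]
wrist_force: [-4.3, 1.0, 3.5]
finger_gap: 0.4
finger_force: 2.1
```

```bash
python3 - <<'E'
from h import *
c=grab('scene');print(brass(c,[592,-85,33],30));s=manip.read_state();print(s['wrist_force'],s['moment'])
w=grab('wrist');g=cv2.cvtColor(w['image'],cv2.COLOR_RGB2GRAY);print('\n'.join(' '.join('%3d'%x for x in r) for r in g[190:260:4,265:375:4]))
d=grab('side');h=cv2.cvtColor(d['image'],cv2.COLOR_RGB2HSV);print(proj(d,[604,-84,33]))
E
```

```text
[(4, array([335.5, 193. ]), array([608. , -55.3,  33. ])), (7, array([343.6, 206.4]), array([ 601.1, -111.7,   33. ]))]
[-3.86401674  0.39082415  2.40283021] [8.10927886e-02 6.31395908e-01 4.95842988e-04]
 99 100 101 143  80 136 193 192 192 192 125 140 142 138 138 138 141 139 141 142 140 140 138 117 119  65  74  72
126  96  97 167  83 184 182 182 133 133 134 142 141 139 139 138 141 140 140 142 139 140 138 105 117 118  74  71
170 164 169 168  83 141 141 140 138 142 138 140 139 137 138 138 139 139 142 143 138 140 137 104 119 121 117 117
122 118 120 121  87 141 152 158 158 147 143 154 159 159 159 136 140 139 140 142 138 139 138  92 120 118 115 117
123 117 120 118  91 139 138 157 156 157 156 157 159 156 155 147 139 139 140 142 138 140 137  90 120 120 115 117
122 116 119 118  91 140 139 134 156 157 153 158 157 156 156 147 139 138 140 141 138 139 137  80 121 119 113 116
121 117 118 117  92 139 140 137 158 159 155 158 157 156 155 149 138 137 139 142 139 140 137  79 120 118 113 116
120 116 119 117  94 140 140 137 137 139 143 136 136 134 134 158 137 138 140 141 138 138 136  70 118 118 112 116
[... 434 characters left out ...]
17 116 113 114
118 114 116 115  97 139 139 136  98  98  99  99  97  39  41  98  98  98  98  97 138 138 135  71 117 114 113 114
117 114 114 113 101 139 137 138  98  98  98  98  98  38  38  99  98  98  97  97 139 137 136  74 116 115 113 113
118 115 113 113 102 139 139 125  98  95  97  96  97  38  38  99  98  97  96  98 130 137 136  79 115 114 113 112
117 115 112 113 104 140  99 100  98  95  96  96  98  40  37  99  95  96  97  96  94  84 127  84 116 113 113 110
117 113 112 112 107 141  79  98  96  98  95  97  99  38  37  96  97  95  96  96  98  82  94  86 115 113 112 111
117 113 113 112 109 118  78  97  96  95  96  97  97  38  38  97  95  95  95  95  95  76  76  89 115 112 111 110
[309.7 218.5]
```

>>> move_arm(
  dp=[
    [0,0,0],
    [0,0,0],
    [0,0,0],
  ],
  rotation=[
    [0,0,0],
    [0,0,0],
    [0,0,0],
  ],
  hand=[0,0,0],
)

```text
clock: 27.38
eef_pos: [500.3, -74.9, -4.1]
eef_rot: [-3.142, 0.0, 3.041]
wrist_force: [-0.2, 0.4, 0.6]
finger_gap: 0.5
finger_force: 0.1
```

>>> move_arm(
  dp=[
    [1,-0.1,0],
    [1,-0.1,0],
    [1,-0.1,0],
  ],
  rotation=[
    [0,0,0],
    [0,0,0],
    [0,0,0],
  ],
  hand=[0,0,0],
)

```text
clock: 27.75
eef_pos: [503.1, -75.1, -4.1]
eef_rot: [-3.142, -0.0, 3.041]
wrist_force: [-3.5, 1.0, 2.3]
finger_gap: 0.6
finger_force: 1.9
```

>>> move_arm(
  dp=[
    [1,-0.1,0],
    [1,-0.1,0],
    [1,-0.1,0],
  ],
  rotation=[
    [0,0,0],
    [0,0,0],
    [0,0,0],
  ],
  hand=[0,0,0],
)

```text
clock: 28.12
eef_pos: [506.2, -75.4, -4.1]
eef_rot: [3.142, -0.0, 3.041]
wrist_force: [-3.3, 0.0, 1.7]
finger_gap: 0.3
finger_force: 1.7
```

```bash
python3 - <<'E'
from h import *
c=grab('scene');print(brass(c,[592,-85,33],30));s=manip.read_state();print(s['wrist_force'],s['moment'])
E
```

```text
[(4, array([335.5, 193. ]), array([608. , -55.3,  33. ])), (7, array([343.6, 206.4]), array([ 601.1, -111.7,   33. ]))]
[-2.89612231  0.65457608 -0.01689572] [ 0.1003318   0.44968129 -0.02029334]
```

>>> move_arm(
  dp=[
    [1,-0.1,0],
    [1,-0.1,0],
    [1,-0.1,0],
  ],
  rotation=[
    [0,0,0],
    [0,0,0],
    [0,0,0],
  ],
  hand=[0,0,0],
)

```text
clock: 28.55
eef_pos: [509.2, -75.7, -4.1]
eef_rot: [3.142, 0.0, 3.041]
wrist_force: [-3.3, -0.4, 0.9]
finger_gap: 0.5
finger_force: 1.6
```

>>> move_arm(
  dp=[
    [1,-0.1,0],
    [1,-0.1,0],
    [1,-0.1,0],
  ],
  rotation=[
    [0,0,0],
    [0,0,0],
    [0,0,0],
  ],
  hand=[0,0,0],
)

```text
clock: 28.92
eef_pos: [511.5, -75.9, -4.1]
eef_rot: [3.141, -0.002, 3.041]
wrist_force: [-9.8, 1.0, 7.0]
finger_gap: 0.7
finger_force: 4.7
```

```bash
python3 - <<'E'
from h import *
c=grab('scene');print(brass(c,[592,-85,33],30));s=manip.read_state();print(s['wrist_force'],s['moment'])
E
```

```text
[(6, array([335.8, 193. ]), array([608.9, -55.7,  33. ])), (7, array([344.3, 206.3]), array([ 603.1, -112.1,   33. ]))]
[-8.43190475  1.36296353  4.83622095] [ 2.29318945e-01  1.48148194e+00 -2.93052842e-05]
```

Contact with the stop came at a TCP x of about 510, and the pointers have begun to move. I'll press on in small steps.

>>> move_arm(
  dp=[
    [1,-0.1,0],
    [1,-0.1,0],
    [1,-0.1,0],
    [0,0,0],
    [0,0,0],
  ],
  rotation=[
    [0,0,0],
    [0,0,0],
    [0,0,0],
    [0,0,0],
    [0,0,0],
  ],
  hand=[0,0,0,0,0],
)

```text
clock: 29.6
eef_pos: [514.1, -76.1, -4.1]
eef_rot: [3.141, -0.003, 3.041]
wrist_force: [-11.5, 0.6, 8.3]
finger_gap: 0.4
finger_force: 5.7
```

```bash
python3 - <<'E'
from h import *
c=grab('scene');print(brass(c,[592,-85,33],30));s=manip.read_state();print(s['eef_pos'],s['wrist_force'],s['moment'])
E
```

```text
[(4, array([336.5, 192. ]), array([612.5, -52.9,  33. ])), (7, array([345.3, 206.3]), array([ 605.4, -113.2,   33. ]))]
[514.13307881 -76.08870337  -4.08584283] [-11.6024164   1.7958159   7.6576256] [ 0.37898712  2.07879318 -0.01494114]
```

>>> move_arm(
  dp=[
    [1,-0.1,0.2],
    [1,-0.1,0.2],
    [1,-0.1,0.1],
    [1,-0.1,0],
    [1,-0.1,0],
    [0,0,0],
    [0,0,0],
  ],
  rotation=[
    [0,0,0],
    [0,0,0],
    [0,0,0],
    [0,0,0],
    [0,0,0],
    [0,0,0],
    [0,0,0],
  ],
  hand=[0,0,0,0,0,0,0],
)

```text
clock: 30.52
eef_pos: [518.4, -76.4, -4.1]
eef_rot: [3.141, -0.004, 3.041]
wrist_force: [-12.9, 2.5, 6.3]
finger_gap: 0.5
finger_force: 6.8
```

```bash
python3 - <<'E'
from h import *
for i in range(3):
    c=grab('scene');print(brass(c,[592,-85,33],30));s=manip.read_state();print(s['eef_pos'],s['wrist_force'])
g=cv2.cvtColor(c['image'],cv2.COLOR_RGB2GRAY)
b=cv2.imread('pics/scene0.png',0)
for v in(205,206,207): print(b[v,334:354],g[v,334:354])
for v in(192,193): print(b[v,328:344],g[v,328:344])
E
```

```text
[(6, array([338.2, 192.3]), array([615.9, -56.1,  33. ])), (6, array([346.8, 205.7]), array([ 610.3, -112.9,   33. ]))]
[518.38993429 -76.46238879  -4.05112373] [-13.07682992   2.01046878   6.45557874]
[(6, array([338.2, 192.3]), array([615.9, -56.1,  33. ])), (6, array([346.8, 205.7]), array([ 610.3, -112.9,   33. ]))]
[518.37599712 -76.44237532  -4.06036301] [-13.94389212   2.07958685   6.07653542]
[(6, array([338.2, 192.3]), array([615.9, -56.1,  33. ])), (6, array([346.8, 205.7]), array([ 610.3, -112.9,   33. ]))]
[518.37588126 -76.44104569  -4.05931896] [-13.30124504   1.94222359   5.59757012]
[195 201 110  56  66  65  67  76  85 180 106 154 136 122 107  85 101 120
  57  67] [144 143 146 168 169 166 126 127 103  88  76  87 135 142 109  84 101 119
  55  68]
[191 194 197  72  64  66  69  82  76 131 133  85  79 124  65 116 167 210
 202 209] [169 168 127 128 103  86  71  85  80  82  82  87  87 126  56 119 168 212
 204 210]
[187 189 195 168  53  67  68  83  78  72 123  94  94 193 200 104 208 201
 199 200] [ 95  87  80  84  87  87  86  82  76  74  70  97  54 100 193 112 212 204
 200 203]
[197 193 145 197 200 192 126 179  74 211 198  95 163 216 208 165] [ 16  25  66  66  88 108 106 112  96 186 114 103 164 217 211 166]
[198 196 169 212 198 197 194 148 187 103 224 165 106  99 108 106] [111 110 108 107 107 118 113 104 133 120  96 183 103  92 106 106]
```

Both pointers have moved 8.5–9.2 mm, so the stop is pressed in about 8.8 mm, inside the 5–13 mm window, and it is steady. Handing in while holding.

>>> move_arm(
  dp=[
    [0,0,0],
    [0,0,0],
    [0,0,0],
    [0,0,0],
  ],
  rotation=[
    [0,0,0],
    [0,0,0],
    [0,0,0],
    [0,0,0],
  ],
  hand=[0,0,0,0],
)

```text
clock: 31.18
eef_pos: [518.4, -76.4, -4.0]
eef_rot: [3.141, -0.004, 3.041]
wrist_force: [-13.2, 2.7, 6.2]
finger_gap: 0.4
finger_force: 6.8
```

```bash
python3 - <<'E'
from h import *
c=grab('scene');print(brass(c,[592,-85,33],30));s=manip.read_state();print(s['eef_pos'],s['wrist_force'],abs(s['qd']).max())
print(manip.sign_off())
E
```

```text
[(6, array([338.2, 192.3]), array([615.9, -56.1,  33. ])), (6, array([346.8, 205.7]), array([ 610.3, -112.9,   33. ]))]
[518.39461041 -76.44765445  -4.06558792] [-13.31341069   1.96127297   5.67581157] 0.0022186911038845083
the job is handed in; nothing more can be done
None
```

I put both pins fully home in the block's bores, then pushed the block until the stop was pressed in about 8.8 mm by the camera, between the two lines, and handed the job in at about 31 s with the arm still holding it steadily there.

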